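# Sweep the drilled blanks into the tray

### The arm

A 6-joint arm with a two-finger parallel gripper is mounted at the origin on the work surface. World frame = base frame: x ahead of the robot, y to its left, z up, the work surface at z = 0. Lengths are in m, angles in rad, forces in N, time in s.
With the tool pointing down it reaches from about 0.35 to 0.975 m from the base axis. Payload 4.9 kg.
Tool frame: the origin (TCP) lies midway between the tips of the shut fingers; the grasp point (between the pads) lies 19 mm behind it; z points along the fingers, y is the line along which they close (so a half turn about z gives the same grasp; the last joint's range is limited). The gripper opens to 85 mm and grips with 20 to 120 N. Pads are 22 mm wide; open, the fingers measure 114 mm over their backs; the gripper's body (76 mm by 85 mm) begins 54 mm behind the grasp point. The pads swing forward as they close: fully open they stand 13 mm farther back than shut.
Start: joints at [0.983, 0.053, 1.613, -0, 1.476, -0.119], TCP at [0.282, 0.558, 0.231] pointing down, gripper open.
Joint ranges: [-3.01, 3.01], [-1.01, 2.22], [0.06, 2.58], [-1.02, 4.17], [0.09, 2.62], [-3.14, 3.14]. Speed limits (rad/s): [2.57, 2.57, 3.14, 3.14, 3.14, 3.14].

### API

Orientations are given as a unit quaternion [w, x, y, z].
In Python, from plant import * gives the robot as it stands.
- The arm moves only by the tool jog_arm, never from a script. Its argument "targets" is a list of rows, each a list of 3 entries, a list of its own where there are three numbers: the shift along the tool's x, y, z in units of 25 mm (1.0 is 25 mm), then the turn, a rotation vector about the tool's x, y, z in units of 8 degrees (1.0 is 8 degrees), then the opening in per cent of the stroke, from 0 (shut) to 100 (fully open). A call has 1 to 8 rows; each row is the pose to reach, as a shift and turn from the pose commanded when the call began, along the tool's axes at that moment; what a row does not reach only later rows make up. A row lasts 1/8 s, in which the tool goes at most 62.5 mm and 10.7 degrees, less where a joint would pass 70% of its speed; a pose out of reach is approached as far as the arm can. A call with a gripper value outside its range is refused whole. The fingers move at their own pace and stop on an object; the grip force is fixed at half the most. Time passes only in rows, so rows that repeat a pose let the fingers close. It gives the time, the measured TCP pose, the force, the opening and the grip force at its end, in the units of the state.
- state(): the state, without advancing time (a new reading comes with each control period).
- grab_frame(name): name is "scene" or "side" or "wrist"; returns (picture, depth): 400x640x3 uint8, red, green, blue; 400x640 float32, m along the optical axis (not along the pixel's ray), 0 where there is no reading.
- camera_params(name): a dict with "fovy" (degrees; the focal length in pixels is half the picture's height over the tangent of half this angle, whatever the lens; pixels are square), "cx", "cy" (the principal point, pixels), "rvec" (rotation vector, rad) and "tvec" (3), from world to camera coordinates, as OpenCV has them; the wrist camera has in their place "hand_eye" (4x4, takes a point from camera to tool coordinates, whose origin is the TCP and whose axes are the flange's). Camera axes: x right, y down, z forward; pixel columns grow to the right and rows downward; lengths in m; the calibration is good to about 2 mm. A picture is of the moment at which its call begins: read the wrist's pose just before it. camera_params takes no time and is no camera call.
- job_done(): hands the job in; it is judged then, once.
The state is a dict: "time": time; "joint_pos": joint angles; "joint_vel": joint speeds; "joint_efforts": joint torques, N m; "tool_pos": TCP position; "tool_rot": TCP orientation; "contact_force": force on the tool from outside, world axes, zero at the start; "ft_torque": the same for the moment, N m; "gripper_width": opening from 0.0 (shut) to 1.0 (fully open); "grasp_force": force on a finger pad.
Only numpy, scipy, OpenCV 4.12 (cv2) and the standard library are available. Lean on these libraries where they do the work, as an engineer would, in place of code of your own. Each camera call takes 0.05 s, during which the arm holds its last target. There are 200 camera calls.

### The job

With the closed fingers, sweep the three flat square drilled blanks across the steel plate and over its edge into the empty undivided tray, not the divided one with the drill bits. Only push them, never pick them up. Leave the round bushing and the V-block standing where they are on the plate.

Things in the scene. Friction and masses are not known exactly. Their poses are not given: they have to be found in the camera images.
- plate: the thick dark steel work plate, fixed, 250 mm along its x, 240 mm along its y, 35 mm high, flat on top with no rim (two thin black lines inlaid flush along its y). Origin at the centre of its underside on the bench, z up; turned up to 0.14 rad. Five things stand on it in five rows about 50 mm apart along its x (near -100, -50, 0, 50 and 100 mm), one in each row, in any order, each up to 50 mm either way along its y, so a straight push along the plate's y passes the others
- tray: the empty undivided grey sheet-steel tray, fixed, 250 mm along its x, 130 mm along its y, 30 mm high, walls and floor 3 mm, open on top. Origin at the centre of its underside, axes parallel to the plate's. It stands along either the +y or the -y edge of the plate (it changes), 2 mm from it and level with it in x, its rim 5 mm below the plate's top, so things pushed over that edge drop into it
- tool_tray: the tray on the opposite side of the plate, of the same outside size and grey steel, but divided by three walls into four compartments with drill bits lying in them, all fixed. Origin at the centre of its underside
- blank1_center (a point): square drilled steel blank, 28 x 28 mm and 12 mm thick with a 10 mm hole through its middle, about 65 g, lying flat and loose on the plate, turned at most 0.25 rad from the plate's axes; the point is its centre, 6 mm above its underside
- blank2_center (a point): square drilled steel blank, 28 x 28 mm and 12 mm thick with a 10 mm hole through its middle, about 65 g, lying flat and loose on the plate, turned at most 0.25 rad from the plate's axes; the point is its centre, 6 mm above its underside
- blank3_center (a point): square drilled steel blank, 28 x 28 mm and 12 mm thick with a 10 mm hole through its middle, about 65 g, lying flat and loose on the plate, turned at most 0.25 rad from the plate's axes; the point is its centre, 6 mm above its underside
- bushing: round steel bushing standing upright and loose on the plate, 22 mm across, 36 mm high, 12 mm bore; origin at the centre of its underside. To be left alone
- vblock: steel V-block standing loose on the plate, 28 x 28 mm and 30 mm high with a V groove in its top; origin at the centre of its underside. To be left alone
Not all that is in view belongs to the job. What is shaped like the part that bears blank1_center but brown is not meant.

How it is judged:
By the outcome, as a careful person would: the job done as asked, in the order asked, and still so for the second after the job is handed in, with the robot touching nothing.
It also fails if it takes over 51 s, if anything falls off the work surface, if the arm or the gripper's body presses on something with over 40 N, if the wrist force passes 120 N, or if a joint passes its speed limit or range.

## Working session

There is one attempt and no reset: what is moved stays moved. The work goes in short steps, Python scripts to look and compute and a tool call to move; the robot and the scene stay as the last step left them, time stands still between calls to the robot, and variables do not carry over. Pictures are saved under pics/ and viewed, at most 10 in all, crops included, and the job is handed in when it is done.

Besides the shell and the picture viewer there is one more tool, called after "Emit:" by a JSON object that holds its "method" and its "body". jog_arm: Moves the arm, as the interface text tells. Its arguments: {"type":"object","properties":{"targets":{"type":"array"}},"required":["targets"]}

```bash
mkdir -p pics; cat > h.py <<'E'
from plant import *
import numpy as np, cv2
from scipy.spatial.transform import Rotation as R
def f(c): return 200/np.tan(np.radians(c["fovy"])/2)
def cloud(name,d):
    c=camera_params(name);v,u=np.mgrid[0:400,0:640]
    P=np.stack([(u-c["cx"])*d/f(c),(v-c["cy"])*d/f(c),d],-1)
    M=R.from_rotvec(c["rvec"]).as_matrix()
    return (P-np.array(c["tvec"]))@M
E
python3 - <<'E'
from h import *
for n in("scene","side"):
    p,d=grab_frame(n);np.savez(f"pics/{n}0.npz",p=p,d=d);cv2.imwrite(f"pics/{n}0.png",p[:,:,::-1]);print(camera_params(n))
s=state();print(s["tool_pos"],s["tool_rot"],s["time"])
E
```

```text
{'fovy': 44.29223685963609, 'cx': 311.3781430347869, 'cy': 211.73279375998095, 'rvec': array([ 1.79968323,  1.62452003, -0.70768985]), 'tvec': array([-0.09094863, -0.33828228,  1.39914279])}
{'fovy': 44.99434222089861, 'cx': 317.46650490416243, 'cy': 198.3133384732492, 'rvec': array([ 0.31900118, -2.76249693,  1.28960993]), 'tvec': array([0.55436389, 0.12604655, 0.75640529])}
[0.2820582  0.55710121 0.23019406] [-3.36937810e-04  2.32267082e-01  9.72651611e-01 -8.56487663e-04] 0.1
```

View pics/scene0.png

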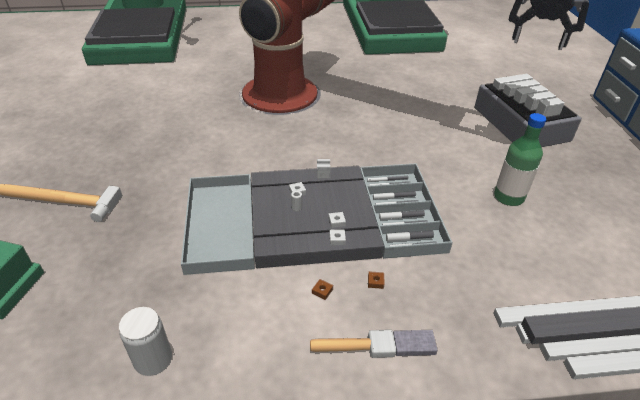

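View pics/side0.png

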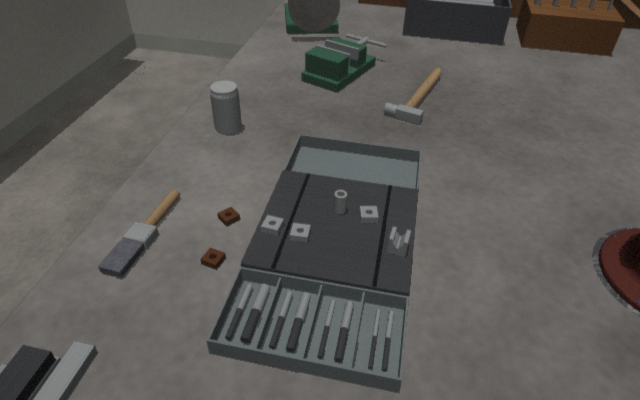

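The plate holds blanks at scene pixels (297,188), (337,218) and (338,236), the bushing at (297,200) and the V-block at (324,170). The empty tray is on the image left (−y), and the brown decoys lie on the bench.

```bash
python3 - <<'E'
from h import *
for n in("scene","side"):
    z=np.load(f"pics/{n}0.npz");p,d=z["p"],z["d"];W=cloud(n,d)
    # plate: dark pixels near z=.035
    g=p.max(2).astype(int)
    box=(W[...,0]>.3)&(W[...,0]<.85)&(W[...,1]>-.35)&(W[...,1]<.35)&(d>0)
    pl=(box&(abs(W[...,2]-.035)<.004)&(g<90)).astype(np.uint8)
    pl=cv2.morphologyEx(pl,cv2.MORPH_OPEN,np.ones((3,3)))
    k,l,s,_=cv2.connectedComponentsWithStats(cv2.morphologyEx(pl,cv2.MORPH_CLOSE,np.ones((9,9))))
    i=1+s[1:,4].argmax();Q=W[(l==i)&(pl>0)]
    r=cv2.minAreaRect((Q[:,:2]*1000).astype(np.float32));print(n,"plate",r,np.median(Q[:,2]))
    print(np.round(cv2.boxPoints(r)))
    hi=(box&(W[...,2]>.041)&(W[...,2]<.09)).astype(np.uint8)
    k,l,s,_=cv2.connectedComponentsWithStats(hi)
    for j in range(1,k):
        if s[j,4]<25: continue
        m=l==j;t=W[m];zt=np.percentile(t[:,2],90);tt=t[t[:,2]>zt-.004]
        rr=cv2.minAreaRect((tt[:,:2]*1000).astype(np.float32))
        print(s[j],np.round(rr[0]),np.round(rr[1]),round(rr[2]),round(zt,3))
print(camera_params("wrist"))
E
```

```text
scene plate ((602.9852294921875, -12.176925659179688), (11.02221393585205, 139.5631103515625), 0.7724689841270447) 0.03492977182962148
[[597.  58.]
 [598. -82.]
 [609. -82.]
 [608.  58.]]
[317 159  14  18 215] [427.  71.] [27. 31.] 83 0.065
[289 182  17  27 298] [530.   3.] [21. 20.] 10 0.07
[329 212  17  13 170] [578.  79.] [29. 29.] 1 0.048
[330 230  16  13 176] [627.  73.] [28. 29.] 82 0.048
[148 315  20  43 364] [ 830. -223.] [11. 42.] 78 0.087
[120 333  14  27  75] [ 843. -270.] [17.  3.] 37 0.088
side plate ((528.388671875, 37.15312194824219), (250.55958557128906, 243.9322052001953), 0.5289245247840881) 0.03636367036581897
[[402. 158.]
 [404. -86.]
 [655. -84.]
 [653. 160.]]
[210  92  31  28 581] [ 818. -228.] [58. 25.] 26 0.085
[333 190  15  23 272] [529.   6.] [21. 20.] 84 0.072
[360 206  19  16 253] [481.  12.] [28. 31.] 13 0.049
[261 215  23  18 283] [627.  75.] [31. 29.] 85 0.049
[290 223  21  18 287] [580.  81.] [28. 30.] 3 0.049
[387 227  24  28 419] [427.  73.] [30. 28.] 85 0.067
{'fovy': 71.15078311505069, 'cx': 322.5358983678257, 'cy': 199.42456449566427, 'hand_eye': array([[ 9.45621644e-04, -9.63668626e-01, -2.67099018e-01,
         6.76607726e-02],
       [ 9.99999318e-01,  7.28132685e-04,  9.13303149e-04,
         3.80398013e-04],
       [-6.85638065e-04, -2.67099700e-01,  9.63668657e-01,
        -1.42763827e-01],
       [ 0.00000000e+00,  0.00000000e+00,  0.00000000e+00,
         1.00000000e+00]])}
```

```bash
cat >> h.py <<'E'
def go(x,y,z):
    s=state();q=np.array(s["tool_rot"]);T=R.from_quat(q[[1,2,3,0]])
    Y=np.array([-.008,1,0]);Z=np.array([0,0,-1.]);X=np.cross(Y,Z)
    G=R.from_matrix(np.stack([X/np.linalg.norm(X),Y/np.linalg.norm(Y),Z],1))
    print("shift",np.round(T.inv().apply(np.array([x,y,z])/1000-s["tool_pos"])/.025,2),"turn",np.round((T.inv()*G).as_rotvec(degrees=True)/8,2),s["time"],s["tool_pos"])
E
python3 - <<'E'
from h import *
z=np.load("pics/scene0.npz");W=cloud("scene",z["d"])
print("bottle",W[180,518],W[122,537],"bin",W[100,500],W[100,560],W[80,520])
go(627,124,150);go(627,124,230)
E
```

```text
bottle [0.52973321 0.45785951 0.07027223] [0.51114159 0.46532871 0.1953939 ] bin [0.21410153 0.5469694  0.07029575] [0.28341196 0.65910883 0.10368468] [0.15394429 0.6195298  0.09089019]
shift [-20.14  -9.21   3.22] turn [-0.01 -0.   -3.41] 0.1 [0.2820582  0.55710121 0.23019406]
shift [-2.014e+01 -9.220e+00  2.000e-02] turn [-0.01 -0.   -3.41] 0.1 [0.2820582  0.55710121 0.23019406]
```

Emit:
{"method": "jog_arm", "body": {"targets": [[[-6, -3, 0], [0, 0, -1.3], 0], [[-8, -4, 0], [0, 0, -2.6], 0], [[-10, -5, 0], [0, 0, -3.4], 0], [[-12, -6, 0], [0, 0, -3.4], 0], [[-14, -7, 0], [0, 0, -3.4], 0], [[-16.5, -8, 0], [0, 0, -3.4], 0], [[-18.5, -8.8, 0], [0, 0, -3.4], 0], [[-20.1, -9.2, 0], [0, 0, -3.4], 0]]}}

```text
time: 1.1
tool_pos: [0.5884, 0.1655, 0.2309]
tool_rot: [-0.0, -0.003, 1.0, 0.0]
contact_force: [0.8, 0.8, 0.1]
gripper_width: 0.005
grasp_force: 0.0
```

```bash
python3 - <<'E'
from h import *
go(627,124,40)
E
```

```text
shift [-1.54 -1.67  7.64] turn [ 0.   -0.   -0.02] 1.1 [0.5884    0.1655366 0.230934 ]
```

Emit:
{"method": "jog_arm", "body": {"targets": [[[-1.5, -1.7, 0], [0, 0, 0], 0], [[-1.5, -1.7, 2], [0, 0, 0], 0], [[-1.5, -1.7, 3.5], [0, 0, 0], 0], [[-1.5, -1.7, 3.5], [0, 0, 0], 0], [[-1.5, -1.7, 3.5], [0, 0, 0], 0]]}}

```text
time: 1.72
tool_pos: [0.6261, 0.1253, 0.1453]
tool_rot: [0.001, -0.003, 1.0, 0.0]
contact_force: [-0.2, -0.5, -0.5]
gripper_width: -0.002
grasp_force: 0.0
```

```bash
python3 - <<'E'
from h import *
go(627,124,40)
p,d=grab_frame("wrist");cv2.imwrite("pics/w1.png",p[:,:,::-1])
E
```

```text
shift [-0.03 -0.05  4.21] turn [ 0.    0.01 -0.01] 1.725 [0.62609687 0.12530902 0.14527969]
```

View pics/w1.png

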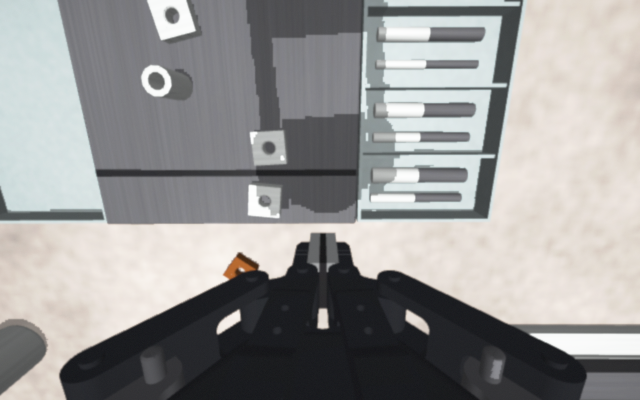

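The wrist view shows blanks at (267,200), (268,148) and (172,15), and the bushing at (157,82). The plate's right side is clear where the fingers will come down, so I'll lower behind blank C.

Emit:
{"method": "jog_arm", "body": {"targets": [[[0, 0, 1.5], [0, 0, 0], 0], [[0, 0, 3], [0, 0, 0], 0], [[0, 0, 3.8], [0, 0, 0], 0], [[0, 0, 4.2], [0, 0, 0], 0], [[0, 0, 4.2], [0, 0, 0], 0]]}}

```text
time: 2.4
tool_pos: [0.626, 0.1252, 0.0395]
tool_rot: [0.0, -0.003, 1.0, 0.0]
contact_force: [0.2, 0.7, -0.1]
gripper_width: -0.0
grasp_force: 0.0
```

Emit:
{"method": "jog_arm", "body": {"targets": [[[0, -0.6, 0], [0, 0, 0], 0], [[0, -1.2, 0], [0, 0, 0], 0], [[0, -1.8, 0], [0, 0, 0], 0], [[0, -2.4, 0], [0, 0, 0], 0], [[0, -3, 0], [0, 0, 0], 0], [[0, -3.6, 0], [0, 0, 0], 0], [[0, -4.2, 0], [0, 0, 0], 0], [[0, -4.8, 0], [0, 0, 0], 0]]}}

```text
time: 3.4
tool_pos: [0.6273, 0.0045, 0.0405]
tool_rot: [0.001, -0.003, 1.0, 0.001]
contact_force: [0.4, 5.2, 5.6]
gripper_width: 0.001
grasp_force: 3.9
```

```bash
python3 - <<'E'
from h import *
go(628,-95,40)
p,d=grab_frame("side");cv2.imwrite("pics/s1.png",p[:,:,::-1])
E
```

```text
shift [-0.01 -3.98  0.02] turn [ 0.01  0.02 -0.02] 3.4 [0.6272919  0.00446591 0.04053505]
```

View pics/s1.png

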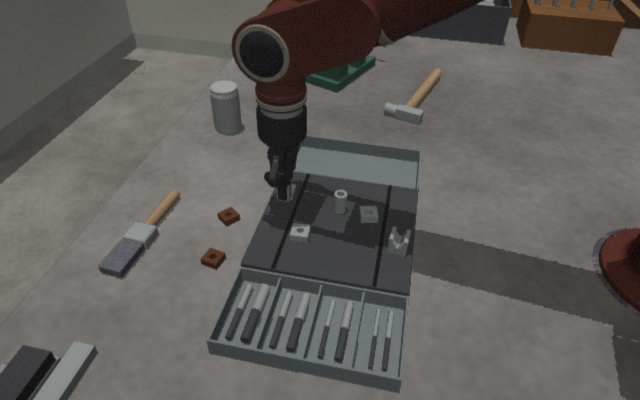

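```bash
python3 - <<'E'
from h import *
p=cv2.imread("pics/s1.png");cv2.imwrite("pics/s1c.png",cv2.resize(p[150:230,240:340],None,fx=7,fy=7,interpolation=2))
print(state()["contact_force"])
E
```

```text
[0.23904733 0.63643651 5.05192807]
```

View pics/s1c.png

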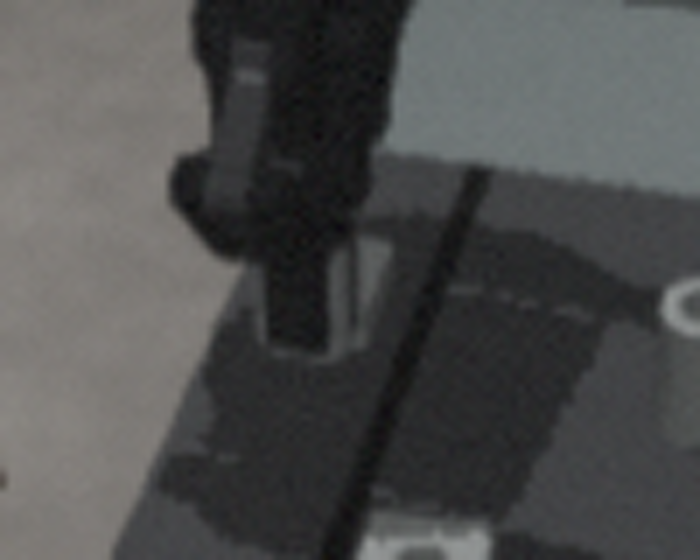

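Emit:
{"method": "jog_arm", "body": {"targets": [[[0, 0, -0.1], [0, 0, 0], 0], [[0, -0.5, -0.1], [0, 0, 0], 0], [[0, -1, -0.1], [0, 0, 0], 0]]}}

```text
time: 3.82
tool_pos: [0.6258, -0.0208, 0.0409]
tool_rot: [-0.0, -0.003, 1.0, -0.0]
contact_force: [0.2, 0.7, 0.2]
gripper_width: -0.0
grasp_force: 0.4
```

Emit:
{"method": "jog_arm", "body": {"targets": [[[0, -0.5, 0], [0, 0, 0], 0], [[0, -1, 0], [0, 0, 0], 0], [[0, -1.5, 0], [0, 0, 0], 0], [[0, -2, 0], [0, 0, 0], 0], [[0, -2.5, 0], [0, 0, 0], 0], [[0, -3, 0], [0, 0, 0], 0], [[0, -3, 0], [0, 0, 0], 0]]}}

```text
time: 4.7
tool_pos: [0.6267, -0.0959, 0.0413]
tool_rot: [0.0, -0.002, 1.0, -0.0]
contact_force: [-0.3, -0.5, -0.2]
gripper_width: 0.003
grasp_force: 0.0
```

Emit:
{"method": "jog_arm", "body": {"targets": [[[0, 0, -2], [0, 0, 0], 0], [[0, 0, -4], [0, 0, 0], 0], [[0, 0, -4], [0, 0, 0], 0]]}}

```text
time: 5.08
tool_pos: [0.6302, -0.0955, 0.1477]
tool_rot: [0.005, -0.003, 1.0, -0.001]
contact_force: [-0.2, 0.5, 0.6]
gripper_width: -0.003
grasp_force: 0.0
```

```bash
python3 - <<'E'
from h import *
p,d=grab_frame("scene");cv2.imwrite("pics/c2.png",cv2.resize(p[140:300,160:460,::-1],None,fx=2.5,fy=2.5))
go(579,130,142);go(579,130,42)
E
```

```text
shift [1.92 9.01 0.07] turn [-0.01  0.04 -0.01] 5.125 [ 0.62839996 -0.09503147  0.14440414]
shift [1.94 9.02 4.07] turn [-0.01  0.04 -0.01] 5.125 [ 0.62839996 -0.09503147  0.14440414]
```

View pics/c2.png

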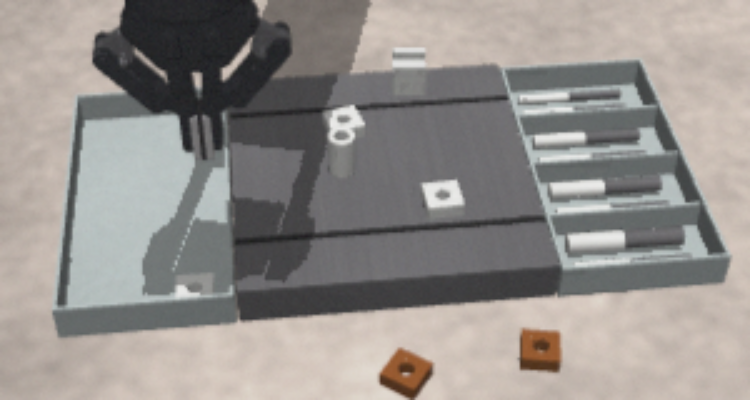

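Blank C lies in the tray, at crop pixel (195,283). Blank B is next.

Emit:
{"method": "jog_arm", "body": {"targets": [[[1, 2, 0], [0, 0, 0], 0], [[1.9, 4, 0], [0, 0, 0], 0], [[1.9, 6, 0], [0, 0, 0], 0], [[1.9, 8, 0], [0, 0, 0], 0], [[1.9, 9, 0], [0, 0, 0], 0], [[1.9, 9, 0], [0, 0, 0], 0], [[1.9, 9, 0], [0, 0, 0], 0]]}}

```text
time: 6.0
tool_pos: [0.5771, 0.1292, 0.1399]
tool_rot: [-0.001, -0.003, 1.0, -0.0]
contact_force: [0.4, -0.7, -0.7]
gripper_width: 0.002
grasp_force: 0.0
```

```bash
python3 - <<'E'
from h import *
go(579,130,42)
E
```

```text
shift [-0.08  0.03  3.92] turn [-0.   -0.02 -0.02] 6.0 [0.57713527 0.12922412 0.13991025]
```

Emit:
{"method": "jog_arm", "body": {"targets": [[[-0.05, 0, 1.5], [0, 0, 0], 0], [[-0.05, 0, 3], [0, 0, 0], 0], [[-0.05, 0, 3.7], [0, 0, 0], 0], [[-0.05, 0, 3.95], [0, 0, 0], 0], [[-0.05, 0, 3.95], [0, 0, 0], 0]]}}

```text
time: 6.62
tool_pos: [0.5797, 0.1295, 0.0432]
tool_rot: [0.0, -0.003, 1.0, 0.0]
contact_force: [-0.3, 0.5, 0.0]
gripper_width: 0.001
grasp_force: 0.0
```

Emit:
{"method": "jog_arm", "body": {"targets": [[[0, -0.6, 0], [0, 0, 0], 0], [[0, -1.2, 0], [0, 0, 0], 0], [[0, -1.8, 0], [0, 0, 0], 0], [[0, -2.4, 0], [0, 0, 0], 0], [[0, -3, 0], [0, 0, 0], 0], [[0, -3.6, 0], [0, 0, 0], 0], [[0, -4.2, 0], [0, 0, 0], 0], [[0, -4.8, 0], [0, 0, 0], 0]]}}

```text
time: 7.62
tool_pos: [0.5798, 0.0088, 0.0425]
tool_rot: [-0.0, -0.003, 1.0, 0.0]
contact_force: [-0.6, 1.0, 1.3]
gripper_width: 0.006
grasp_force: 0.5
```

Emit:
{"method": "jog_arm", "body": {"targets": [[[0, -0.6, 0], [0, 0, 0], 0], [[0, -1.2, 0], [0, 0, 0], 0], [[0, -1.8, 0], [0, 0, 0], 0], [[0, -2.4, 0], [0, 0, 0], 0], [[0, -3, 0], [0, 0, 0], 0], [[0, -3.6, 0], [0, 0, 0], 0], [[0, -4.2, 0], [0, 0, 0], 0], [[0, -4.2, 0], [0, 0, 0], 0]]}}

```text
time: 8.62
tool_pos: [0.5804, -0.0964, 0.0425]
tool_rot: [-0.0, -0.002, 1.0, -0.0]
contact_force: [-0.4, 1.0, -0.4]
gripper_width: -0.001
grasp_force: 0.0
```

Emit:
{"method": "jog_arm", "body": {"targets": [[[0, 0, -2], [0, 0, 0], 0], [[0, 0, -4], [0, 0, 0], 0], [[0, 0, -4], [0, 0, 0], 0], [[0, 0, -4], [0, 0, 0], 0]]}}

```text
time: 9.12
tool_pos: [0.5801, -0.0948, 0.1421]
tool_rot: [-0.0, -0.003, 1.0, 0.0]
contact_force: [-0.3, -0.3, 0.0]
gripper_width: -0.007
grasp_force: 0.0
```

```bash
python3 - <<'E'
from h import *
p,d=grab_frame("side");cv2.imwrite("pics/s3.png",cv2.resize(p[120:390,200:440,::-1],None,fx=2.2,fy=2.2))
go(480,60,142);go(480,60,42)
E
```

```text
shift [ 3.94  6.21 -0.03] turn [ 0.01 -0.02 -0.01] 9.175 [ 0.57951434 -0.09466333  0.14097925]
shift [3.93 6.21 3.97] turn [ 0.01 -0.02 -0.01] 9.175 [ 0.57951434 -0.09466333  0.14097925]
```

View pics/s3.png

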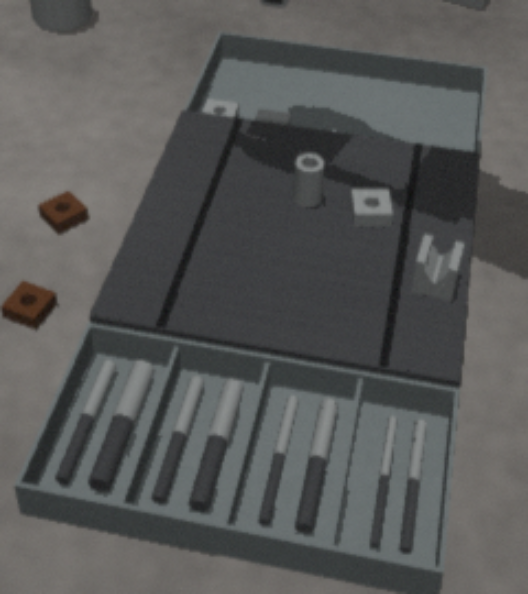

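Two blanks are in the tray, at crop pixels (220,107) and (270,118). The bushing and V-block haven't moved. Blank A is next.

Emit:
{"method": "jog_arm", "body": {"targets": [[[1.3, 2, 0], [0, 0, 0], 0], [[2.6, 4, 0], [0, 0, 0], 0], [[3.9, 6.2, 0], [0, 0, 0], 0], [[3.9, 6.2, 0], [0, 0, 0], 0], [[3.9, 6.2, 0], [0, 0, 0], 0], [[3.9, 6.2, 0], [0, 0, 0], 0]]}}

```text
time: 9.93
tool_pos: [0.4823, 0.0584, 0.142]
tool_rot: [-0.0, -0.002, 1.0, -0.0]
contact_force: [0.4, 0.4, 0.5]
gripper_width: -0.0
grasp_force: 0.0
```

```bash
python3 - <<'E'
from h import *
go(481,60,42)
E
```

```text
shift [0.05 0.06 4.  ] turn [-0.   -0.01 -0.02] 9.925 [0.48233965 0.05840675 0.14202908]
```

Emit:
{"method": "jog_arm", "body": {"targets": [[[0, 0, 1.5], [0, 0, 0], 0], [[0, 0, 3], [0, 0, 0], 0], [[0, 0, 3.7], [0, 0, 0], 0], [[0, 0, 4], [0, 0, 0], 0], [[0, 0, 4], [0, 0, 0], 0]]}}

```text
time: 10.55
tool_pos: [0.4826, 0.059, 0.043]
tool_rot: [0.0, -0.003, 1.0, -0.0]
contact_force: [-0.4, 0.4, 0.2]
gripper_width: -0.001
grasp_force: 0.0
```

Emit:
{"method": "jog_arm", "body": {"targets": [[[0, -0.6, 0], [0, 0, 0], 0], [[0, -1.2, 0], [0, 0, 0], 0], [[0, -1.8, 0], [0, 0, 0], 0], [[0, -2.4, 0], [0, 0, 0], 0], [[0, -3, 0], [0, 0, 0], 0], [[0, -3.6, 0], [0, 0, 0], 0]]}}

```text
time: 11.3
tool_pos: [0.4825, -0.0319, 0.0425]
tool_rot: [-0.0, -0.003, 1.0, 0.0]
contact_force: [0.0, 1.4, 1.0]
gripper_width: 0.001
grasp_force: 0.4
```

Emit:
{"method": "jog_arm", "body": {"targets": [[[0, -0.6, 0], [0, 0, 0], 0], [[0, -1.2, 0], [0, 0, 0], 0], [[0, -1.8, 0], [0, 0, 0], 0], [[0, -2.4, 0], [0, 0, 0], 0], [[0, -2.6, 0], [0, 0, 0], 0], [[0, -2.6, 0], [0, 0, 0], 0]]}}

```text
time: 12.05
tool_pos: [0.4829, -0.0961, 0.0425]
tool_rot: [-0.0, -0.003, 1.0, 0.0]
contact_force: [-0.2, 0.5, -0.8]
gripper_width: -0.001
grasp_force: 0.0
```

Emit:
{"method": "jog_arm", "body": {"targets": [[[0, 0, -2], [0, 0, 0], 0], [[0, 0, -4], [0, 0, 0], 0], [[0, 0, -6], [0, 0, 0], 0], [[0, 0, -6], [0, 0, 0], 0], [[0, 0, -6], [0, 0, 0], 0]]}}

```text
time: 12.68
tool_pos: [0.4827, -0.0953, 0.192]
tool_rot: [-0.0, -0.003, 1.0, 0.0]
contact_force: [-0.8, 0.7, -0.9]
gripper_width: 0.0
grasp_force: 0.0
```

```bash
python3 - <<'E'
from h import *
p,d=grab_frame("side");q,d=grab_frame("scene")
a=cv2.resize(p[120:320,200:440],(480,400));b=cv2.resize(q[150:290,170:330],(320,280))
c=np.zeros((400,800,3),np.uint8);c[:,:480]=a;c[:280,480:]=b
cv2.imwrite("pics/f.png",c[:,:,::-1])
E
```

```text
(no output)
```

View pics/f.png

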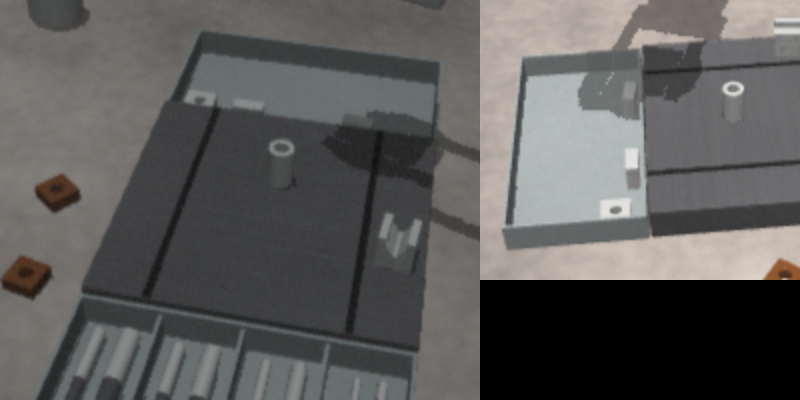

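All three blanks are in the tray: (615,209) flat, and (632,167) and (629,100) on edge by the wall. The bushing and V-block haven't moved.

```bash
python3 -c "
from plant import *
print(job_done())"
```

```text
the job is handed in; nothing more can be done
None
```

All three blanks were swept into the empty tray by pushing only, the bushing and V-block stand where they were, and the job was handed in at about 13 s.

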